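# Clamp a sample vial in the shaker

### The job

Stand the amber glass sample vial between the two jaws of the blue shaker's clamp and let go of it. Then tighten the clamp with the red wing knob, turning it clockwise until the vial is held snugly at about 14 newtons: at 30 newtons the glass would crack. Do not lean on the thin guard beside the knob, leave the other glassware where it is, and leave the vial upright, standing on the platform, with the robot clear of everything.

Things in the scene. Friction and masses are not known exactly. Their poses are not given: they have to be found in the camera images.
- vial: Loose amber glass vial, round, 28 mm in diameter, with a paper label; the glass is 58 mm high, then a neck and a white cap 24 mm in diameter; cap top 75 mm above the foot; 35 to 70 g. Origin at the centre of its foot, z up. It starts upright on the bench. Grip it by the glass or the cap.
- shaker: Heavy fixed blue shaker, 240 x 160 mm, turned at random; grey platform 45 mm above the bench. Origin on the bench under its centre; its x axis runs from the red knob to the vial's place, z up. On the platform, along x: clamp housing under the knob (x -80 to -30 mm, 34 mm wide, 32 mm high), jaw pad on a rod, back stop. Nothing stands beside (y) the gap between the jaws.
- nest (a point): Middle of the vial's place, on the platform top at shaker x = 16 mm, y = 0, axes as the shaker's. The back stop behind it (aluminium, 34 mm wide in y, 42 mm high, faces the pad) is adjustable: its face is anywhere from x = 32.5 to 38 mm, different each time and not told. A vial centred here is at least 1 mm clear of the pad and 2 mm of the stop before tightening.
- wing (a joint): Angle in rad of the red wing knob; grows as it turns clockwise seen from above (tightening). 0 = fully open, end 1.9; starts at 0 to 0.12. It turns with about 0.2 N m of friction and stays where left. First pinch of the vial comes between 0.56 and 1.25 rad; from there the moment needed to tighten grows by about 0.5 N m per rad (0.008 N m per newton of clamping).
- wing_grip (a point): Centre of the knob's wings, on its upright axis (shaker x = -55 mm, y = 0), 105 mm above the bench: the height to grip. The wings are one flat upright red blade, 60 mm long, 9 mm thick, from 48 to 74 mm above the platform. Site x runs along the blade, y through its thickness, z up; at joint 0 point x stands at +130 degrees from the shaker's x.
- guard: Thin clear upright guard in a blue frame, fixed beside the knob: 81 mm long along the shaker's x, centred on the knob, inner face 36 mm from the knob's axis on the +y side, top 76 mm above the platform (2 mm above the wings). The wings pass it by 6 mm; fingers opened wider than about 35 mm around the knob hit it. It bears under 10 N. Origin: middle of its foot.
- reagent: Bystander: brown reagent bottle with white cap, 68 mm in diameter, 150 mm high. Origin at its foot. Leave alone.
- washbottle: Bystander: white wash bottle, 60 mm in diameter, yellow cap and spout, 163 mm high. Origin at its foot. Leave alone.
- beaker: Bystander: glass beaker, 60 mm in diameter, 75 mm high. Origin at its foot. Leave alone.
- pad_home (a point): Fixed point: middle of the black rubber jaw pad's face when the knob is at 0 (shaker x = 0, 28 mm above the platform; pad 30 mm wide, 26 mm high). The pad goes 8 mm towards +x per rad of the knob. It is sprung, 8 N/mm: once the vial is pinched, the clamping force grows about 60 N per rad. Under 8 N is loose, over 20 N too tight, 30 N cracks the glass; about 0.22 rad past first pinch is right.
There are look-alikes about, which are no part of the job. There is more than one size of the vial; the job needs the larger.

How it is judged (in metres and radians):
On the way, in this order (a step that is already met when the one before it is completed fails the run):
1. the vial stands upright on the platform between pad and stop, let go and not yet clamped (x of vial in the frame of shaker between 0.01 and 0.028 m and y of vial in the frame of shaker between -0.012 and 0.012 m and z of vial in the frame of shaker below 0.049 m and angle between vial's own z axis and vertical below 0.12 rad and contact force between the fingers and vial below 0.1 N and contact force between shaker and vial below 4 N), for 0.2 s.
2. the knob is turned until the jaws press the vial with more than 8 N (contact force between shaker and vial above 8 N and value of joint wing above 0.55 rad and contact force between the fingers and vial below 0.1 N), for 0.2 s.
At the end, for the whole second after the job is handed in: The vial stands on the platform between pad and stop (within 12 mm of the clamp's middle line, foot within 4 mm of the platform, tilted under 0.12 rad), at rest and pressed by the clamp with 8 to 20 N (contact force between shaker and vial between 8 and 20 N and y of vial in the frame of shaker between -0.012 and 0.012 m and x of vial in the frame of shaker between 0.01 and 0.028 m and z of vial in the frame of shaker below 0.049 m and angle between vial's own z axis and vertical below 0.12 rad and linear speed of vial below 0.02 m/s); the robot touches nothing.
It fails at once if the clamp presses the vial with more than 30 N (contact force between shaker and vial above 30 N).
It fails at once if the robot presses on the guard with more than 10 N (contact force between any of the fingers, the arm and guard above 10 N).
It fails at once if a bystander is moved more than 30 mm or tipped (distance of any of reagent, washbottle, beaker from where it was at the start of the episode above 0.03 m or angle between any of reagent, washbottle, beaker's own z axis and vertical above 0.3 rad).
It also fails if it takes over 72 s, if anything falls off the work surface, if the arm or the gripper's body presses on something with over 40 N, if the wrist force passes 120 N, or if a joint passes its speed limit or range.

### The arm

A 6-joint arm with a two-finger parallel gripper is mounted at the origin on the work surface. World frame = base frame: x ahead of the robot, y to its left, z up, the work surface at z = 0. Lengths are in m, angles in degrees, forces in N, time in s.
With the tool pointing down it reaches from about 0.35 to 0.875 m from the base axis. Payload 4.2 kg.
Tool frame: the origin (TCP) lies at the very end of the fingers, on their centre line; the grasp point (between the pads) lies behind it (r.grip_point_offset is the z of the grasp point in the tool frame, in m); z points along the fingers, y is the direction in which the jaws open and shut (so a half turn about z gives the same grasp; the last joint's range is limited). The gripper opens to 87 mm and grips with 3 to 60 N. Pads are 19 mm wide; open, the fingers measure 117 mm over their backs; the gripper's body (75 mm by 190 mm) begins 51 mm behind the grasp point.
Start: joints at [-52.506, 22.042, 0.453, 0, -68.411, -14.817], TCP at [0.241, -0.577, 0.223] pointing down, gripper open.
Joint ranges: [-179.83, 179.83], [-69.29, 118.12], [-61.27, 80.66], [-181.25, 117.63], [-171.15, -9.14], [-177.46, 177.46]. Speed limits (degrees/s): [159.86, 159.86, 180, 180, 180, 180].

### API

Orientations are given as a 3x3 rotation matrix whose columns are the frame's x, y, z axes.
In Python, from station import r, capture, workorder gives the robot as it stands. The module is installed in compiled form; this text tells all that it offers.
- The arm moves only by the shell command python3 -m crank 'ROWS'. ROWS is JSON, a list of rows, each an object with "delta_rot": the turn, a rotation vector about the tool's x, y, z in rad, a list of three; "linear": the shift along the tool's x, y, z in m, a list of three; "gripper": the opening in per cent of the stroke, from 0 (shut) to 100 (fully open). A call has 1 to 10 rows; each row shifts and turns the commanded pose from where the row before left it, along the tool's axes as they then stand; what a row does not reach is not made up. A row lasts 1/8 s, in which the tool goes at most 62.5 mm and 10.7 degrees, less where a joint would pass 70% of its speed; a pose out of reach is approached as far as the arm can. A call is refused whole if a number of a shift passes 0.0625 or a number of a turn 0.188, either way. A call with a gripper value outside its range is refused whole. The fingers move at their own pace and stop on an object; the grip force is fixed at half the most. Time passes only in rows, so rows that do not move let the fingers close. It gives the time, the measured TCP pose, the force and the opening at its end, in the units of the state.
- r.sense(): the state, without advancing time (a new reading comes with each control period).
- capture(name): name is "scene" or "top" or "wrist"; returns a dict with "img" (400x640x3 uint8, blue, green, red), "fx", "fy", "cx", "cy" (pixels), "world_from_camera" (4x4, takes a point from camera to world coordinates). Camera axes: x right, y down, z forward; pixel columns grow to the right and rows downward; lengths in m; the calibration is good to about 2 mm. A picture is of the moment at which its call begins. There is no depth.
- workorder.finish_job(): hands the job in, once; it reports no verdict.
The state is a dict: "time_s": time; "joints": joint angles; "joint_velocities": joint speeds; "effort": joint torques, N m; "tcp_pos": TCP position; "ee_rot": TCP orientation; "wrist_force": force on the tool from outside, world axes, zero at the start; "moment": the same for the moment, N m; "gripper_width": opening from 0.0 (shut) to 1.0 (fully open).
Only numpy, scipy, OpenCV 4.12 (cv2) and the standard library are available. Lean on these libraries where they do the work, as an engineer would, in place of code of your own. Each camera call takes 0.05 s, during which the arm holds its last target.

## Working session

There is one attempt and no reset: what is moved stays moved. The work goes in short steps, Python scripts to look and compute and a shell command to move; the robot and the scene stay as the last step left them, time stands still between calls to the robot, and variables do not carry over. Pictures are saved under pics/ and viewed, and the job is handed in when it is done.

```bash
mkdir -p pics; cat > h.py <<'E'
import numpy as np, cv2
from station import r, capture, workorder
def snap(n,f):
    c=capture(n); cv2.imwrite('pics/'+f+'.png',c['img']); np.savez('pics/'+f+'.npz',**{k:np.array(c[k]) for k in c}); return c
def load(f): return np.load('pics/'+f+'.npz')
def ray(c,u,v):
    T=c['world_from_camera']; d=T[:3,:3]@np.array([(u-c['cx'])/c['fx'],(v-c['cy'])/c['fy'],1]); return T[:3,3],d
def atz(c,u,v,z):
    o,d=ray(c,u,v); return o+d*(z-o[2])/d[2]
def proj(c,p):
    T=c['world_from_camera']; q=T[:3,:3].T@(np.array(p)-T[:3,3]); return np.array([c['fx']*q[0]/q[2]+c['cx'],c['fy']*q[1]/q[2]+c['cy']])
def crop(f,x0,y0,x1,y1,s,o):
    im=load(f)['img'][y0:y1,x0:x1]; cv2.imwrite('pics/'+o+'.png',cv2.resize(im,None,fx=s,fy=s,interpolation=cv2.INTER_CUBIC))
E
python3 - <<'E'
from h import *
for n in ['scene','top','wrist']:
    c=snap(n,n+'0'); print(n,c['fx'],c['world_from_camera'].round(3).tolist())
s=r.sense(); print(s['ee_rot'],s['tcp_pos'],r.grip_point_offset,s['time_s'],s['gripper_width'])
E
```

```text
scene 482.27744902186686 [[0.741, 0.408, -0.533, 1.256], [0.671, -0.466, 0.577, -0.746], [-0.013, -0.785, -0.619, 0.854], [0.0, 0.0, 0.0, 1.0]]
top 516.1414847938042 [[-0.023, -0.991, 0.13, 0.376], [-1.0, 0.022, -0.008, -0.054], [0.005, -0.131, -0.991, 1.729], [0.0, 0.0, 0.0, 1.0]]
wrist 337.88638417485316 [[-0.386, 0.887, 0.253, 0.171], [0.923, 0.37, 0.108, -0.605], [0.002, 0.276, -0.961, 0.386], [0.0, 0.0, 0.0, 1.0]]
[[-9.22736135e-01 -3.85431461e-01 -7.84299485e-04]
 [-3.85432235e-01  9.22734873e-01  1.53159109e-03]
 [ 1.33377095e-04  1.71554874e-03 -9.99998520e-01]] [ 0.24078511 -0.57625343  0.22171033] -0.0187 0.15 1.0031501045703752
```

View pics/scene0.png

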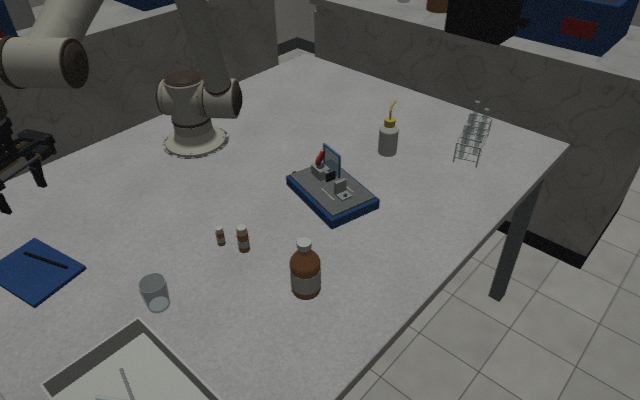

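View pics/top0.png

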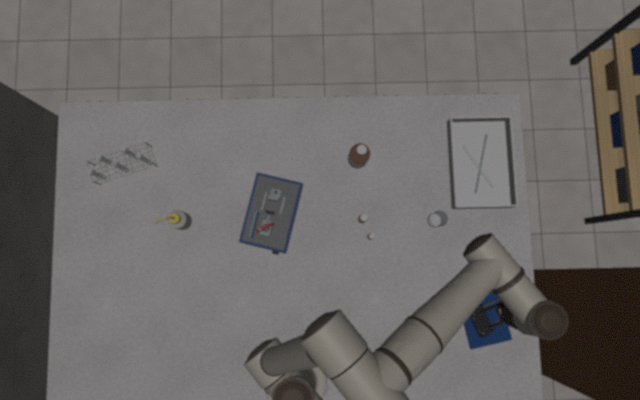

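View pics/wrist0.png

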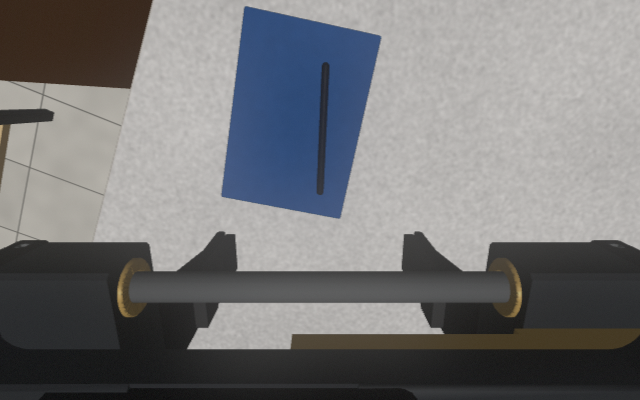

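```bash
python3 - <<'E'
from h import *
crop('scene0',205,215,265,260,12,'c1'); crop('scene0',275,130,390,230,6.5,'c2'); crop('top0',230,165,310,260,6.2,'c3'); crop('top0',345,200,390,245,10,'c4')
t=load('top0')
print(atz(t,363,218,.075),atz(t,371,237,.06))
s=load('scene0')
print(atz(s,243,250,0),atz(s,242,228,.075),atz(s,220,244,0))
E
```

```text
[ 0.51638597 -0.23201648  0.075     ] [ 0.45556646 -0.25724456  0.06      ]
[ 0.5214895  -0.23858917  0.        ] [ 0.52658111 -0.23516481  0.075     ] [ 0.46071915 -0.26323559  0.        ]
```

View pics/c1.png

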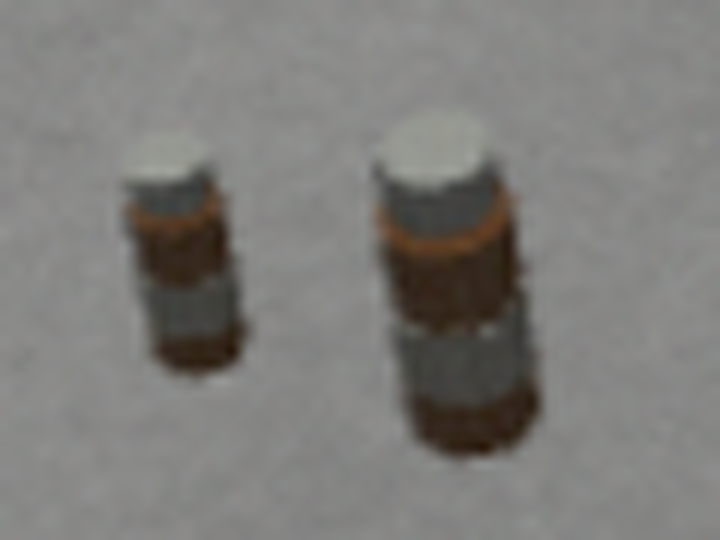

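View pics/c2.png

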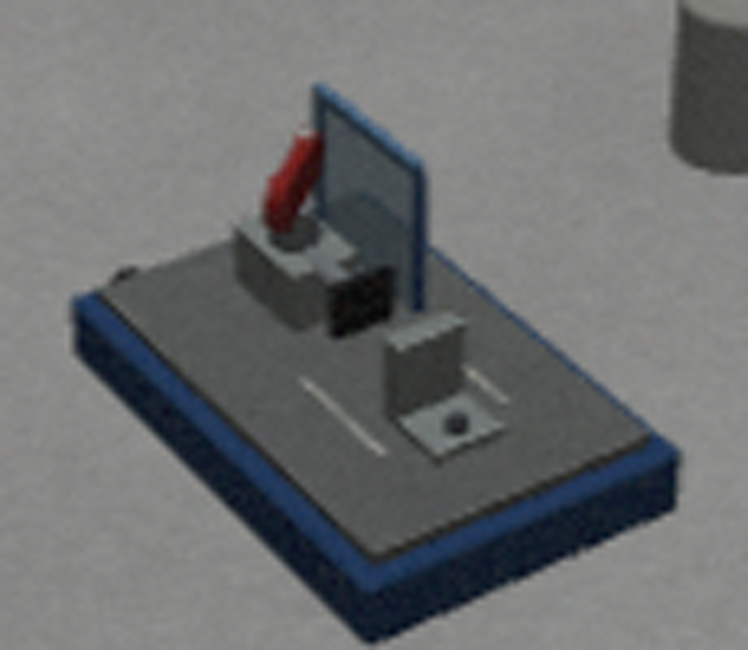

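View pics/c3.png

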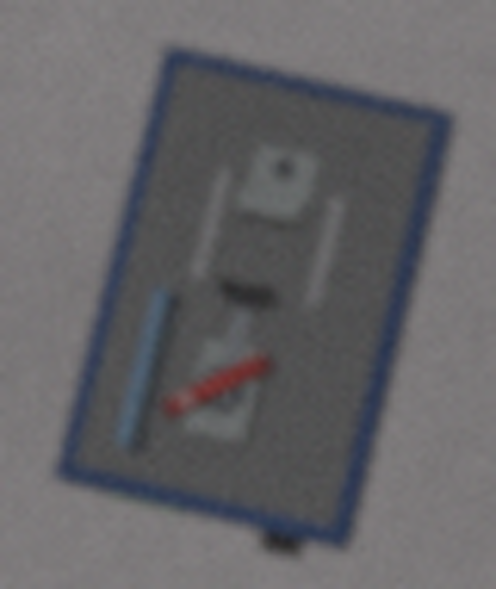

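View pics/c4.png

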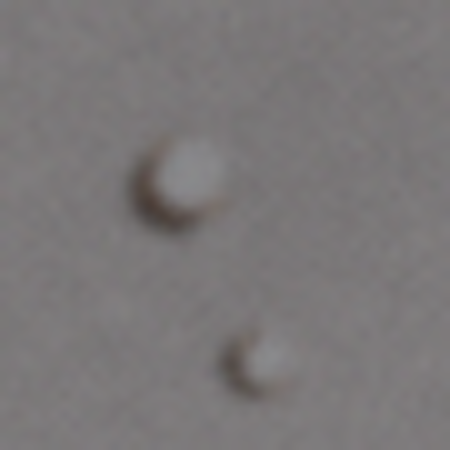

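Scene shows two vials: small (220,236) and large (243,238); the larger fits (capped 75 mm, 28 mm wide). The shaker is at scene (332,190), top (271,213). I'll fit its pose now.

```bash
python3 - <<'E'
from h import *
from scipy.optimize import least_squares
t=load('top0'); s=load('scene0')
T=lambda p:np.array(p)/6.2+[230,165]; S=lambda p:np.array(p)/6.5+[275,130]
# shaker corners: x+ = toward stop (top of top image); y+ = guard side (left)
obs=[(t,T((172,50)),(.12,.08)),(t,T((452,118)),(.12,-.08)),(t,T((345,542)),(-.12,-.08)),(t,T((62,475)),(-.12,.08)),
(s,S((73,298)),(-.12,-.08)),(s,S((373,590)),(.12,-.08)),(s,S((680,457)),(.12,.08))]
def W(p,q,z): c,n=np.cos(p[2]),np.sin(p[2]); return [p[0]+c*q[0]-n*q[1],p[1]+n*q[0]+c*q[1],z]
def f(p): return np.concatenate([proj(c,W(p,q,p[3]))-o for c,o,q in obs])
a=least_squares(f,[.5,0,0,.043],loss='soft_l1'); p=a.x; print(p,np.degrees(p[2]),f(p).round(1))
print('nest',W(p,(.016,0),.045),'knob',W(p,(-.055,0),.105))
for c,n in((t,'top'),(s,'scene')): print(n,proj(c,W(p,(-.055,0),.119)),proj(c,W(p,(.016,0),.045)),proj(c,W(p,(0,0),.073)))
np.save('p.npy',p)
# wing ends top
a=atz(t,*T((168,410)),.119);b=atz(t,*T((270,362)),.119); print((a+b)/2,np.linalg.norm(a-b),np.degrees(np.arctan2(*(a-b)[1::-1]))-np.degrees(p[2]))
# vial
obs2=[(t,(364.2,217.3),.075),(s,(205+435/12,215+148/12),.075),]
v=least_squares(lambda q:np.concatenate([proj(c,[q[0],q[1],z])-o for c,o,z in obs2]),[.52,-.23]); print(v.x,v.fun)
E
```

```text
[ 0.54698895  0.0668851  -0.26048951  0.03493032] -14.924949686506611 [-1.4 -1.7  0.1 -1.5 -0.1  0.8 -1.9  0.  -1.6  0.3 -1.6  0.8  0.2 -0.4]
nest [np.float64(0.5624491696332296), np.float64(0.06276424362833052), 0.045] knob [np.float64(0.49384442434431), np.float64(0.08105054789798732), 0.105]
top [264.53206927 226.24236236] [271.78456127 206.83081275] [269.95286531 210.68583097]
scene [319.52884458 153.55755287] [333.80259195 187.64500241] [330.58702788 176.64689207]
[0.49062876 0.07859418 0.119     ] 0.056475066228766725 128.9587501114851
[ 0.52108159 -0.23481785] [-0.3830126  -0.7747228  -0.62839788 -0.41006035]
```

```bash
python3 -m crank '[{"delta_rot":[0,0,0.164],"linear":[0,0,0],"gripper":100},{"delta_rot":[0,0,0.164],"linear":[0,0,0],"gripper":100},{"delta_rot":[0,0,0.164],"linear":[0,0,0],"gripper":100},{"delta_rot":[0,0,0.164],"linear":[0,0,0],"gripper":100}]'
python3 -m crank '[{"delta_rot":[0,0,0],"linear":[-0.018,0.040,0],"gripper":100},{"delta_rot":[0,0,0],"linear":[-0.018,0.040,0],"gripper":100},{"delta_rot":[0,0,0],"linear":[-0.018,0.040,0],"gripper":100},{"delta_rot":[0,0,0],"linear":[-0.018,0.040,0],"gripper":100},{"delta_rot":[0,0,0],"linear":[-0.018,0.040,0],"gripper":100},{"delta_rot":[0,0,0],"linear":[-0.018,0.040,0],"gripper":100},{"delta_rot":[0,0,0],"linear":[-0.018,0.040,0],"gripper":100},{"delta_rot":[0,0,0],"linear":[-0.018,0.040,0],"gripper":100},{"delta_rot":[0,0,0],"linear":[-0.018,0.040,0],"gripper":100},{"delta_rot":[0,0,0],"linear":[0,0,0],"gripper":100}]'
python3 - <<'E'
from h import *
c=snap('wrist','w1'); s=r.sense(); print(s['tcp_pos'],s['ee_rot'].round(4).tolist(),s['joints'],s['time_s'])
print(proj(c,[.521,-.235,.075]),proj(c,[.521,-.235,0]))
E
```

```text
time_s: 0.65
tcp_pos: [0.2409, -0.5764, 0.2221]
ee_rot: [[-0.965, 0.263, -0.0], [0.263, 0.965, 0.001], [0.001, 0.001, -1.0]]
wrist_force: [-0.1, 0.6, -0.2]
gripper_width: 0.999
time_s: 1.9
tcp_pos: [0.4915, -0.2685, 0.2221]
ee_rot: [[-0.967, 0.254, -0.0], [0.254, 0.967, 0.0], [0.0, 0.0, -1.0]]
wrist_force: [-0.7, -0.1, -0.7]
gripper_width: 1.001
[ 0.49055433 -0.26942153  0.22211149] [[-0.9669, 0.255, -0.0009], [0.255, 0.9669, 0.0003], [0.001, 0.0001, -1.0]] [-1.21908305e+01  1.57399407e+01 -8.88016868e+00 -8.95494240e-03
 -6.54358844e+01 -9.25801162e+01] 1.95
[359.68669324 204.1943547 ] [352.31377909 185.49167384]
```

View pics/w1.png

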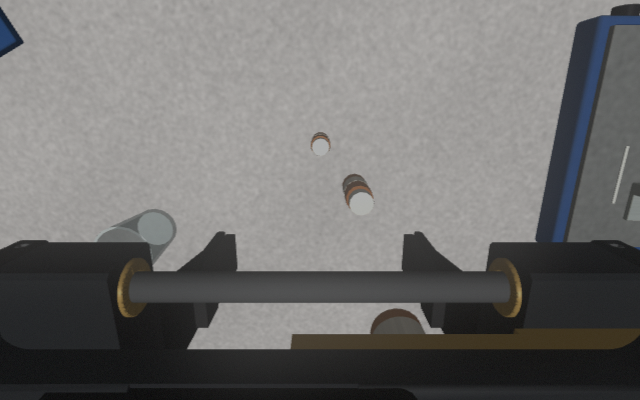

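```bash
python3 - <<'E'
from h import *
crop('w1',325,160,395,230,8,'c5')
E
```

```text
(no output)
```

View pics/c5.png

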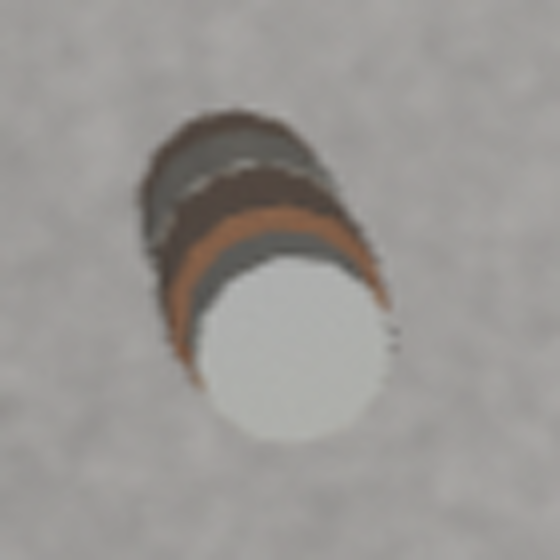

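```bash
python3 - <<'E'
from h import *
c=load('w1'); a=atz(c,361.75,203.75,.075); b=atz(c,354.6,185,0); print(a,b)
s=r.sense(); v=a; d=[a[0]-s['tcp_pos'][0],a[1]-s['tcp_pos'][1],0]; print(s['ee_rot'].T@np.array(d))
E
```

```text
[ 0.52106631 -0.23297442  0.075     ] [ 0.52110066 -0.23225839  0.        ]
[-2.02084406e-02  4.30231457e-02 -1.56445570e-05]
```

```bash
python3 -m crank '[{"delta_rot":[0,0,0],"linear":[-0.0202,0.0431,0.04],"gripper":100},{"delta_rot":[0,0,0],"linear":[0,0,0.05],"gripper":100},{"delta_rot":[0,0,0],"linear":[0,0,0],"gripper":100},{"delta_rot":[0,0,0],"linear":[0,0,0],"gripper":100}]'
python3 - <<'E'
from h import *
c=snap('wrist','w2'); s=r.sense(); print(s['tcp_pos'],s['ee_rot'].T@(np.array([.5211,-.2327,.0235])-s['tcp_pos']))
E
```

```text
time_s: 2.45
tcp_pos: [0.5214, -0.2353, 0.1343]
ee_rot: [[-0.966, 0.258, 0.002], [0.258, 0.966, -0.001], [-0.002, -0.001, -1.0]]
wrist_force: [0.2, 0.1, 0.7]
gripper_width: 0.999
[ 0.52179656 -0.2352824   0.13491455] [0.00178808 0.00236118 0.11140729]
```

View pics/w2.png

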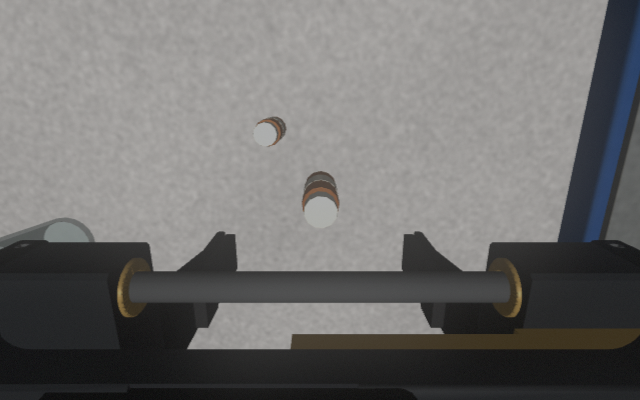

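```bash
python3 - <<'E'
from h import *
c=load('w2'); s=r.sense()
for a in (atz(c,320.5,211,.075),atz(c,320.3,185.5,0)): print(a, s['ee_rot'].T@(a-s['tcp_pos']))
print(c['cx'],proj(c,s['tcp_pos']),s['tcp_pos'])
T=c['world_from_camera']; print(s['ee_rot'].T@(T[:3,3]-s['tcp_pos']),(s['ee_rot'].T@T[:3,:3]).round(4))
E
```

```text
[ 0.52001194 -0.23337425  0.075     ] [0.00245786 0.00140783 0.05990456]
[ 0.52050329 -0.23343616  0.        ] [0.00226935 0.00150568 0.13490589]
319.0724264697693 [318.25245239 250.76724387] [ 0.52179656 -0.2352824   0.13491455]
[ 0.07602864  0.00043656 -0.16419025] [[ 7.000e-04 -9.617e-01 -2.740e-01]
 [ 1.000e+00  7.000e-04 -1.000e-04]
 [ 3.000e-04 -2.740e-01  9.617e-01]]
```

```bash
python3 -m crank '[{"delta_rot":[0,0,0],"linear":[0.002,0.0015,0.03],"gripper":100},{"delta_rot":[0,0,0],"linear":[0,0,0.04],"gripper":100},{"delta_rot":[0,0,0],"linear":[0,0,0.03],"gripper":80},{"delta_rot":[0,0,0],"linear":[0,0,0.011],"gripper":60},{"delta_rot":[0,0,0],"linear":[0,0,0],"gripper":45}]'
python3 -m crank '[{"delta_rot":[0,0,0],"linear":[0,0,0],"gripper":20},{"delta_rot":[0,0,0],"linear":[0,0,0],"gripper":20},{"delta_rot":[0,0,0],"linear":[0,0,0],"gripper":20},{"delta_rot":[0,0,0],"linear":[0,0,0],"gripper":20},{"delta_rot":[0,0,0],"linear":[0,0,0],"gripper":20}]'
python3 - <<'E'
from h import *
c=snap('wrist','w3'); s=r.sense(); print(s['tcp_pos'],s['wrist_force'],s['gripper_width'])
E
```

```text
time_s: 3.12
tcp_pos: [0.52, -0.2326, 0.0226]
ee_rot: [[-0.966, 0.257, 0.002], [0.257, 0.966, -0.001], [-0.002, -0.0, -1.0]]
wrist_force: [0.3, -0.3, -0.2]
gripper_width: 0.745
time_s: 3.75
tcp_pos: [0.5194, -0.2321, 0.022]
ee_rot: [[-0.966, 0.257, 0.0], [0.257, 0.966, -0.0], [-0.0, -0.0, -1.0]]
wrist_force: [-1.3, 0.2, 2.7]
gripper_width: 0.314
[ 0.51941688 -0.23205655  0.02196996] [-0.25618705  0.47139951  4.01296406] 0.31543096307096496
```

View pics/w3.png

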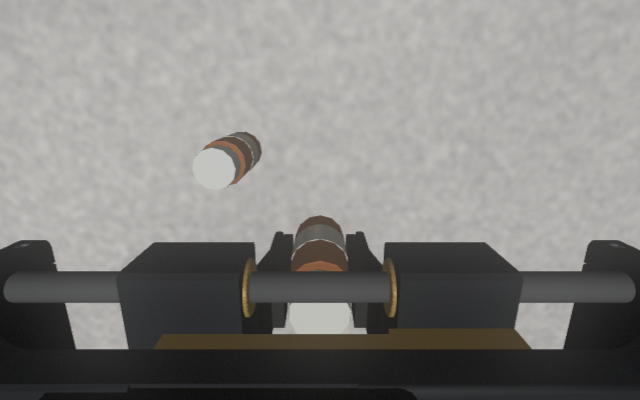

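```bash
python3 -m crank '[{"delta_rot":[0,0,0],"linear":[0,0,-0.03],"gripper":20},{"delta_rot":[0,0,0],"linear":[0,0,-0.06],"gripper":20},{"delta_rot":[0,0,0],"linear":[0.005,0.04,-0.06],"gripper":20},{"delta_rot":[0,0,0],"linear":[0.005,0.04,0],"gripper":20},{"delta_rot":[0,0,0],"linear":[0.005,0.04,0],"gripper":20},{"delta_rot":[0,0,0],"linear":[0.005,0.04,0],"gripper":20},{"delta_rot":[0,0,0],"linear":[0.005,0.04,0],"gripper":20},{"delta_rot":[0,0,0],"linear":[0.005,0.04,0],"gripper":20},{"delta_rot":[0,0,0],"linear":[0.005,0.04,0],"gripper":20},{"delta_rot":[0,0,0],"linear":[0,0.01,0],"gripper":20}]'
python3 -m crank '[{"delta_rot":[0,0,0],"linear":[0,0,0],"gripper":20},{"delta_rot":[0,0,0],"linear":[0,0,0],"gripper":20}]'
python3 - <<'E'
from h import *
c=snap('wrist','w4'); s=r.sense(); print(s['tcp_pos'],s['wrist_force'],s['gripper_width'],s['moment'])
p=np.load('p.npy')
def W(q,z): c,n=np.cos(p[2]),np.sin(p[2]); return [p[0]+c*q[0]-n*q[1],p[1]+n*q[0]+c*q[1],z]
for q,z in(((-.055,0),.119),((.016,0),.045),((0,0),.073)): print(proj(c,W(q,z)))
E
```

```text
time_s: 5.05
tcp_pos: [0.5592, 0.0538, 0.163]
ee_rot: [[-0.967, 0.255, -0.001], [0.255, 0.967, 0.0], [0.001, -0.0, -1.0]]
wrist_force: [-0.2, 0.5, -0.2]
gripper_width: 0.317
time_s: 5.3
tcp_pos: [0.5589, 0.0508, 0.1632]
ee_rot: [[-0.966, 0.258, -0.001], [0.258, 0.966, -0.0], [0.001, -0.0, -1.0]]
wrist_force: [0.0, -0.2, -0.2]
gripper_width: 0.31
[0.55895381 0.05068404 0.16332782] [-0.17629655 -0.29878524 -1.01479742] 0.31764791580593477 [-0.07142657  0.00115671  0.05017523]
[338.9338218  109.90232395]
[332.8443347  192.30434841]
[334.47273636 181.74768087]
```

View pics/w4.png

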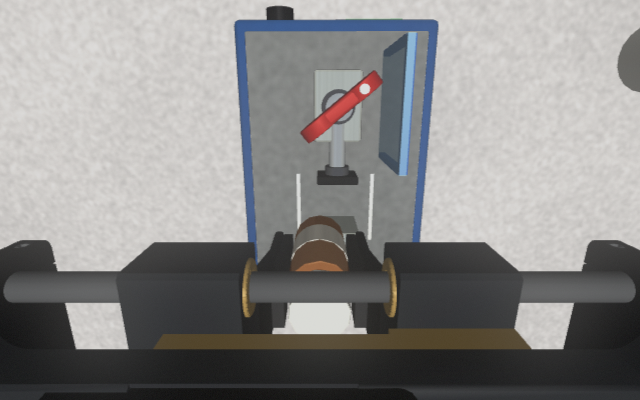

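```bash
python3 - <<'E'
from h import *
crop('w4',290,55,420,195,4.2,'c6'); crop('w4',225,0,445,60,3.6,'c7')
E
```

```text
(no output)
```

View pics/c6.png

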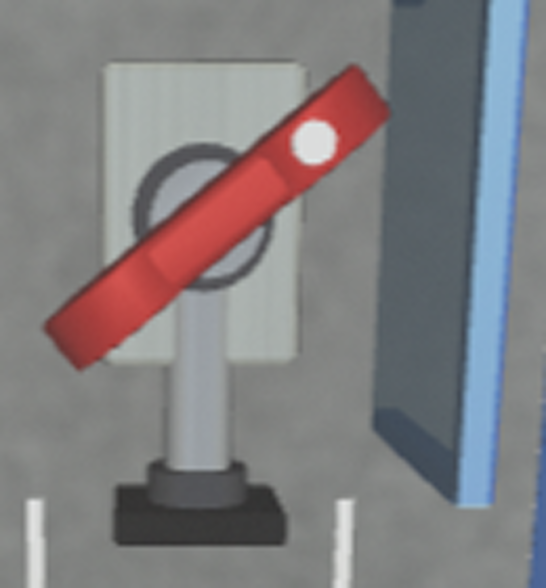

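View pics/c7.png

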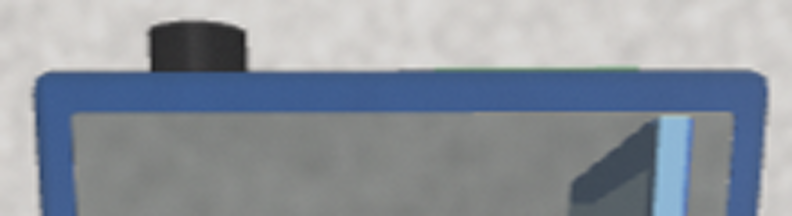

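```bash
cat > fit.py <<'E'
from h import *
from scipy.optimize import least_squares
def W(p,q,z): c,n=np.cos(p[2]),np.sin(p[2]); return [p[0]+c*q[0]-n*q[1],p[1]+n*q[0]+c*q[1],z]
def local(p,w):
    c,n=np.cos(p[2]),np.sin(p[2]); d=np.array(w)[:2]-p[:2]; return np.array([c*d[0]+n*d[1],-n*d[0]+c*d[1]])
E
python3 - <<'E'
from fit import *
c=load('w4'); S=lambda p:np.array(p)/4.2+[290,55]; S7=lambda p:np.array(p)/3.6+[225,0]
obs=[(S((105,63)),(-.08,-.017),.077),(S((303,63)),(-.08,.017),.077),(S((103,362)),(-.03,-.017),.077),(S((297,362)),(-.03,.017),.077),
(S((115,543)),(.0003,-.015),.086),(S((286,543)),(.0003,.015),.086),(S((457,505)),(-.0145,.036),.121)]
f=lambda p:np.concatenate([proj(c,W(p,q,z))-o for o,q,z in obs])
p=least_squares(f,[.547,.067,-.26],loss='soft_l1').x; print(p,np.degrees(p[2]),f(p).round(1))
np.save('p2.npy',p)
a=atz(c,*S((373,88)),.119);b=atz(c,*S((62,348)),.119); d=a-b
print('wing ends local',local(p,a),local(p,b),np.linalg.norm(d),np.degrees(np.arctan2(d[1],d[0])-p[2]))
dot=atz(c,*S((315,142)),.119);print('dot',local(p,dot))
s=r.sense();R=s['ee_rot']
n=W(p,(.016,0),.067); print('nest',n,R.T@(n-s['tcp_pos']))
k=W(p,(-.055,0),.086);print('knob',k)
print('toolyaw-shaker y',np.degrees(np.arctan2(R[1,1],R[0,1])-p[2]-np.pi/2))
E
```

```text
[ 0.54625484  0.06894621 -0.26066326] -14.934904581088697 [-0.6 -0.5  1.  -0.5  0.1  0.5  0.   0.5 -0.   0.3 -0.   0.3 -0.2 -0.4]
wing ends local [-0.0729242   0.02113168] [-0.03719081 -0.02246659] 0.05637095233243531 129.3382397786712
dot [-0.06578509  0.01334573]
nest [np.float64(0.5617143483567623), np.float64(0.06482266477977992), 0.067] [0.00094859 0.01440214 0.09632367]
knob [np.float64(0.49311278126983243), np.float64(0.08312088855197898), 0.086]
toolyaw-shaker y -0.054896939293130886
```

```bash
python3 - <<'E'
from fit import *
crop('w4',270,205,370,290,7,'c8')
c=load('w4');T=c['world_from_camera'];s=r.sense();R=s['ee_rot']
for v in (215,216,217):
  for z in(.141,): print(v,R.T@(atz(c,320,v,z)-s['tcp_pos']))
E
```

```text
215 [0.01183806 0.00120807 0.02233257]
216 [0.01122098 0.00120905 0.0223323 ]
217 [0.01060284 0.00121003 0.02233203]
```

View pics/c8.png

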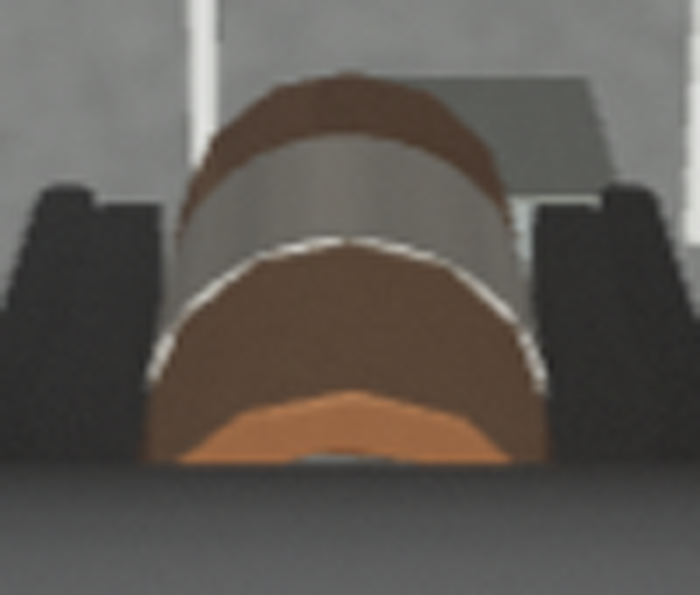

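```bash
python3 - <<'E'
from fit import *
c=load('w4');p=np.load('p2.npy')
for v in (232.6,233.1,233.6): print(local(p,atz(c,351,v,.087)))
print(local(p,atz(c,345,216,.045)))
E
python3 -m crank '[{"delta_rot":[0,0,0],"linear":[0.0031,0.0132,0],"gripper":20},{"delta_rot":[0,0,0],"linear":[0,0,0.02],"gripper":20},{"delta_rot":[0,0,0],"linear":[0,0,0.02],"gripper":20},{"delta_rot":[0,0,0],"linear":[0,0,0],"gripper":20},{"delta_rot":[0,0,0],"linear":[0,0,0],"gripper":20}]'
python3 - <<'E'
from fit import *
c=snap('wrist','w5'); s=r.sense(); p=np.load('p2.npy')
print(s['tcp_pos'],local(p,s['tcp_pos']))
crop('w5',250,90,390,290,3,'c9')
E
```

```text
[0.0378269  0.01067502]
[0.03823668 0.01068561]
[0.03864682 0.01069622]
[0.03894777 0.0091952 ]
time_s: 5.98
tcp_pos: [0.5603, 0.0656, 0.1242]
ee_rot: [[-0.966, 0.257, 0.001], [0.257, 0.966, 0.0], [-0.001, 0.0, -1.0]]
wrist_force: [-0.0, 0.2, 0.0]
gripper_width: 0.308
[0.56040459 0.06563309 0.12447446] [0.01452562 0.0004455 ]
```

View pics/c9.png

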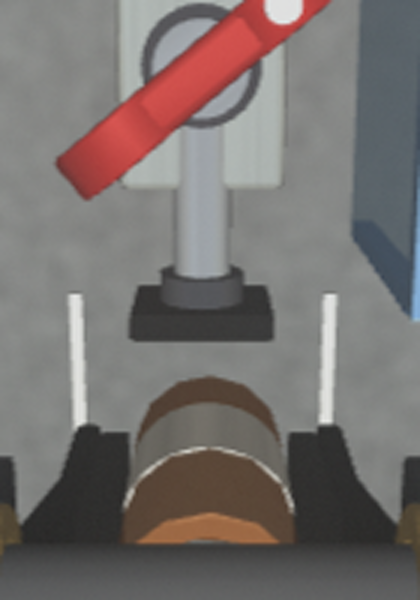

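```bash
python3 -m crank '[{"delta_rot":[0,0,0],"linear":[0,-0.001,0.02],"gripper":20},{"delta_rot":[0,0,0],"linear":[0,0,0.02],"gripper":20},{"delta_rot":[0,0,0],"linear":[0,0,0.012],"gripper":20},{"delta_rot":[0,0,0],"linear":[0,0,0.002],"gripper":20},{"delta_rot":[0,0,0],"linear":[0,0,0],"gripper":20},{"delta_rot":[0,0,0],"linear":[0,0,0],"gripper":20}]'
python3 - <<'E'
from fit import *
c=snap('wrist','w6');snap('scene','s6'); s=r.sense(); p=np.load('p2.npy')
print(s['tcp_pos'],local(p,s['tcp_pos']),s['wrist_force'])
crop('w6',250,90,390,290,3,'c10');crop('s6',275,110,390,230,5,'c11')
E
```

```text
time_s: 6.78
tcp_pos: [0.56, 0.0646, 0.0702]
ee_rot: [[-0.966, 0.257, 0.002], [0.257, 0.966, 0.0], [-0.001, 0.001, -1.0]]
wrist_force: [-0.6, -0.9, 0.1]
gripper_width: 0.31
[0.55978    0.06451988 0.07005085] [ 0.01420903 -0.00079108] [-0.44381997  1.03661773  0.10705537]
```

View pics/c10.png

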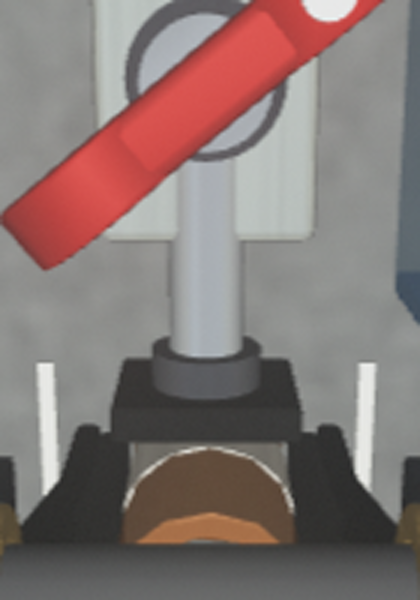

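View pics/c11.png

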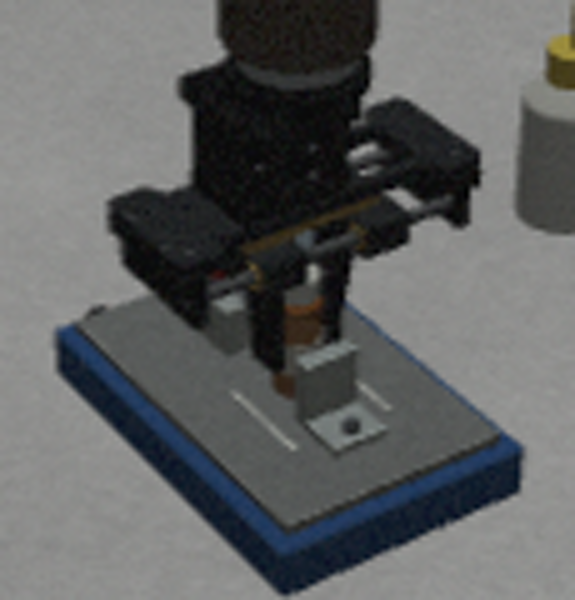

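```bash
python3 -m crank '[{"delta_rot":[0,0,0],"linear":[0,0,0.0012],"gripper":20},{"delta_rot":[0,0,0],"linear":[0,0,0],"gripper":20}]'; python3 -m crank '[{"delta_rot":[0,0,0],"linear":[0,0,0.0012],"gripper":20},{"delta_rot":[0,0,0],"linear":[0,0,0],"gripper":20},{"delta_rot":[0,0,0],"linear":[0,0,0],"gripper":20}]'
```

```text
time_s: 7.12
tcp_pos: [0.5593, 0.0644, 0.0682]
ee_rot: [[-0.966, 0.257, -0.0], [0.257, 0.966, 0.0], [0.0, 0.0, -1.0]]
wrist_force: [0.2, -0.7, -0.8]
gripper_width: 0.309
time_s: 7.5
tcp_pos: [0.5594, 0.0644, 0.067]
ee_rot: [[-0.966, 0.257, 0.0], [0.257, 0.966, 0.0], [-0.0, 0.0, -1.0]]
wrist_force: [-0.0, 0.2, -0.3]
gripper_width: 0.311
```

```bash
python3 -m crank '[{"delta_rot":[0,0,0],"linear":[0,0,0.0008],"gripper":20},{"delta_rot":[0,0,0],"linear":[0,0,0],"gripper":20},{"delta_rot":[0,0,0],"linear":[0,0,0],"gripper":20}]'
```

```text
time_s: 7.88
tcp_pos: [0.5595, 0.0644, 0.067]
ee_rot: [[-0.966, 0.257, 0.0], [0.257, 0.966, -0.0], [-0.0, 0.0, -1.0]]
wrist_force: [-2.5, 0.5, 5.7]
gripper_width: 0.312
```

Contact with the platform (5.7 N up). Release.

```bash
python3 -m crank '[{"delta_rot":[0,0,0],"linear":[0,0,0],"gripper":36},{"delta_rot":[0,0,0],"linear":[0,0,0],"gripper":45},{"delta_rot":[0,0,0],"linear":[0,0,0],"gripper":60},{"delta_rot":[0,0,0],"linear":[0,0,0],"gripper":60},{"delta_rot":[0,0,0],"linear":[0,0,0],"gripper":60},{"delta_rot":[0,0,0],"linear":[0,0,-0.02],"gripper":60},{"delta_rot":[0,0,0],"linear":[0,0,-0.04],"gripper":60},{"delta_rot":[0,0,0],"linear":[0,0,-0.05],"gripper":60},{"delta_rot":[0,0,0],"linear":[0,0,0],"gripper":60},{"delta_rot":[0,0,0],"linear":[0,0,0],"gripper":60}]'
python3 - <<'E'
from fit import *
c=snap('wrist','w7');snap('scene','s7'); s=r.sense(); p=np.load('p2.npy')
print(s['tcp_pos'],local(p,s['tcp_pos']),s['joints'])
crop('w7',240,50,430,270,2.7,'c12');crop('s7',275,110,390,230,5,'c13')
E
```

```text
time_s: 9.12
tcp_pos: [0.5589, 0.0644, 0.1759]
ee_rot: [[-0.966, 0.258, -0.001], [0.258, 0.966, 0.0], [0.001, 0.0, -1.0]]
wrist_force: [-1.2, -0.0, -0.3]
gripper_width: 0.598
[0.55850979 0.06411415 0.17485156] [ 0.0130863  -0.00151047] [ 2.30510395e+01  1.82976079e+01 -1.24373490e+01 -2.38826249e-02
 -5.94242988e+01 -1.27960186e+02]
```

View pics/c12.png

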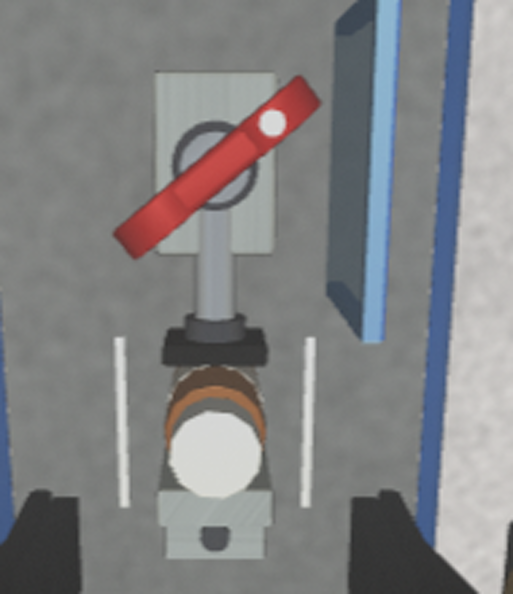

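View pics/c13.png

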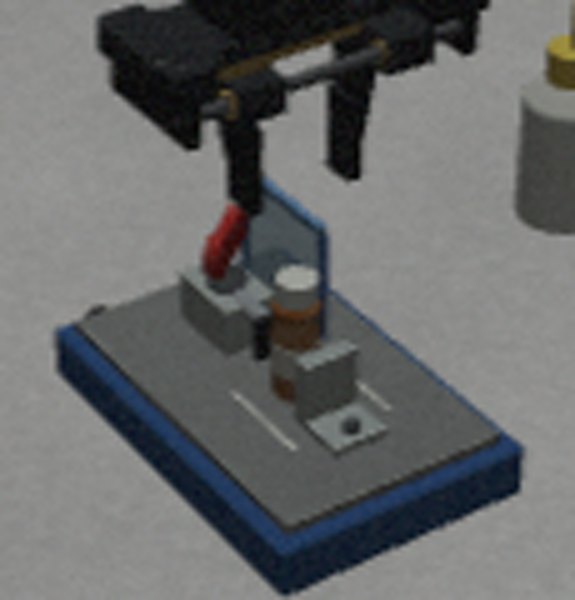

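```bash
python3 - <<'E'
from fit import *
crop('w7',270,60,390,150,6.5,'c14');crop('w7',280,165,360,265,6,'c15')
E
```

```text
(no output)
```

View pics/c14.png

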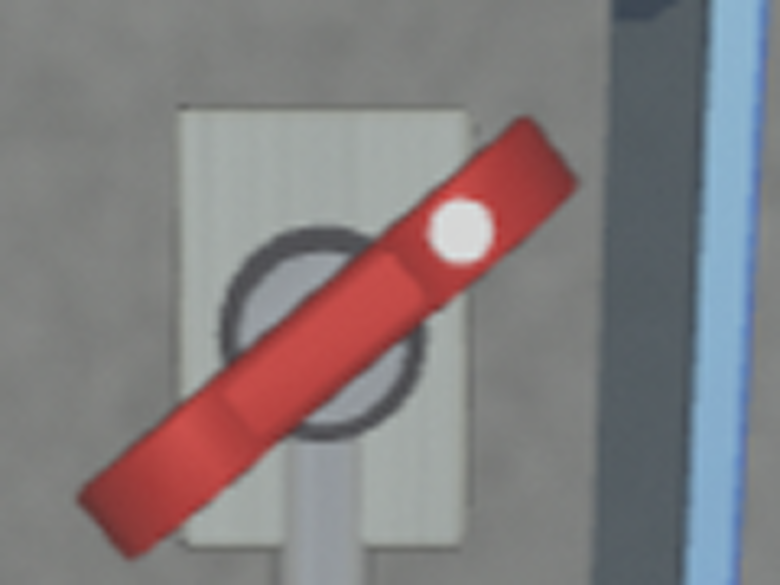

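View pics/c15.png

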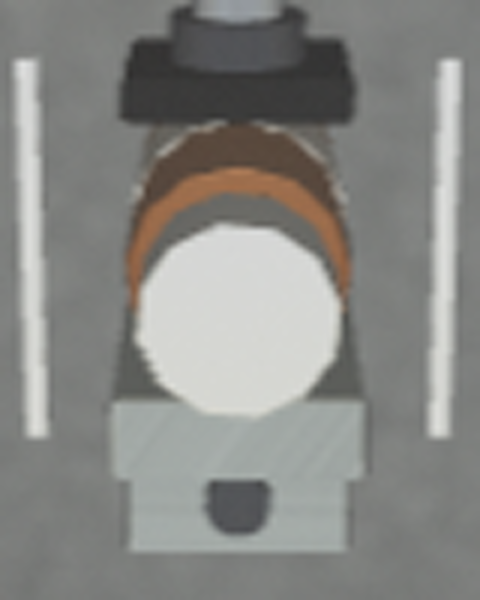

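```bash
python3 - <<'E'
from fit import *
c=load('w7'); A=lambda p:np.array(p)/6.5+[270,60]; B=lambda p:np.array(p)/6+[280,165]
obs=[(A((179,107)),(-.08,-.017),.077),(A((467,108)),(-.08,.017),.077),(A((181,547)),(-.03,-.017),.077),(A((466,547)),(-.03,.017),.077),
(B((120,121)),(.0003,-.015),.086),(B((354,121)),(.0003,.015),.086)]
f=lambda p:np.concatenate([proj(c,W(p,q,z))-o for o,q,z in obs])
p=least_squares(f,[.547,.067,-.26]).x; print(p,np.degrees(p[2]),f(p).round(1))
np.save('p3.npy',p)
a=atz(c,*A((551,149)),.119);b=atz(c,*A((106,528)),.119); d=a-b
print('wing',local(p,a),local(p,b),np.degrees(np.arctan2(d[1],d[0])-p[2]))
print('cap',local(p,atz(c,*B((239,320)),.12)),'stop face',local(p,atz(c,*B((112,399)),.087)),local(p,atz(c,*B((364,399)),.087)))
s=r.sense();R=s['ee_rot'];k=np.array(W(p,(-.055,0),.086));print('knob',k,R.T@(k-s['tcp_pos']),np.array(W(np.load('p2.npy'),(-.055,0),.086)))
E
```

```text
[ 0.54632119  0.06874795 -0.26122792] -14.96725723509445 [-0.9 -0.2  1.  -0.3 -0.1  0.3 -0.2  0.4  0.2 -0.  -0.1  0. ]
wing [-0.07332477  0.02170353] [-0.03726886 -0.02179296] 129.65663429955686
cap [0.01551307 0.00013638] stop face [ 0.03840806 -0.01675578] [0.03837025 0.01700902]
knob [0.49318714 0.08295263 0.086     ] [0.06775626 0.0015101  0.08901318] [0.49311278 0.08312089 0.086     ]
```

```bash
python3 - <<'E'
from fit import *
p=np.load('p3.npy'); c=load('scene0')
im=c['img'][140:190,300:350]; S=14
im=cv2.resize(im,None,fx=S,fy=S,interpolation=cv2.INTER_CUBIC)
sh=(proj(c,W(p,(-.03,-.017),.077)));print(sh)
for z,col in((.077,(0,255,0)),(.086,(255,255,0)),(.093,(255,0,255)),(.119,(0,255,255))):
    u=proj(c,W(p,(-.055,0),z)); q=((u-[300,140])*S).astype(int); cv2.circle(im,tuple(int(v) for v in q),5,col,-1)
for q,z in(((-.03,-.017),.077),((-.08,-.017),.077),((-.03,.017),.077)):
    u=proj(c,W(p,q,z)); q=((u-[300,140])*S).astype(int); cv2.circle(im,tuple(int(v) for v in q),4,(0,0,0),-1)
cv2.imwrite('pics/c16.png',im[:590])
print('wash',atz(load('scene0'),388,152,0),atz(load('top0'),178,222,.14))
E
```

```text
[319.75965799 171.84292473]
wash [0.53119693 0.36673901 0.        ] [0.5114554  0.34559387 0.14      ]
```

View pics/c16.png

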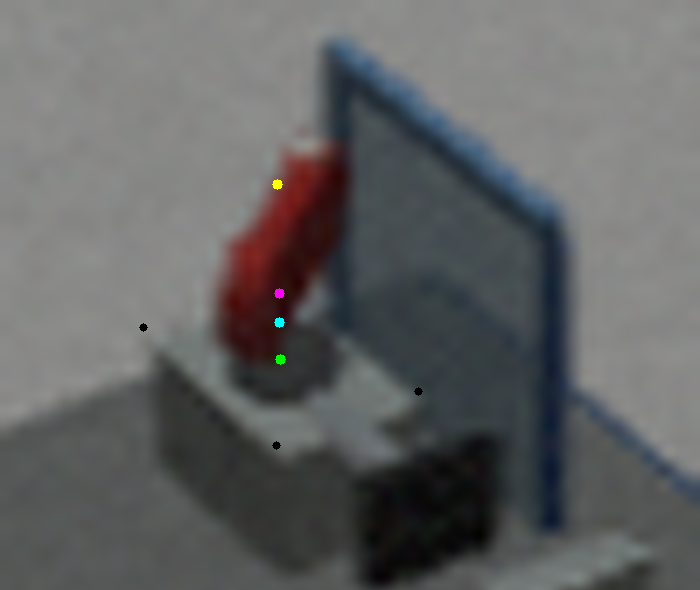

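```bash
python3 -m crank '[{"delta_rot":[0,0,0],"linear":[0.034,0.0002,0],"gripper":50},{"delta_rot":[0,0,0],"linear":[0.034,0.0002,0],"gripper":36},{"delta_rot":[0,0,-0.174],"linear":[0,0,0],"gripper":36},{"delta_rot":[0,0,-0.174],"linear":[0,0,0],"gripper":36},{"delta_rot":[0,0,-0.174],"linear":[0,0,0],"gripper":36},{"delta_rot":[0,0,-0.174],"linear":[0,0,0],"gripper":36},{"delta_rot":[0,0,-0.174],"linear":[0,0,0],"gripper":36},{"delta_rot":[0,0,-0.174],"linear":[0,0,0],"gripper":36},{"delta_rot":[0,0,-0.174],"linear":[0,0,0],"gripper":36},{"delta_rot":[0,0,-0.174],"linear":[0,0,0],"gripper":36}]'
python3 -m crank '[{"delta_rot":[0,0,-0.174],"linear":[0,0,0],"gripper":36},{"delta_rot":[0,0,-0.174],"linear":[0,0,0],"gripper":36},{"delta_rot":[0,0,-0.174],"linear":[0,0,0],"gripper":36},{"delta_rot":[0,0,-0.174],"linear":[0,0,0],"gripper":36},{"delta_rot":[0,0,-0.174],"linear":[0,0,0],"gripper":36},{"delta_rot":[0,0,0],"linear":[0,0,0],"gripper":36},{"delta_rot":[0,0,0],"linear":[0,0,0],"gripper":36},{"delta_rot":[0,0,0],"linear":[0,0,0],"gripper":36}]'
python3 - <<'E'
from fit import *
c=snap('wrist','w8'); s=r.sense(); p=np.load('p3.npy');R=s['ee_rot']
print(s['tcp_pos'],local(p,s['tcp_pos']),s['joints'],s['gripper_width'],np.degrees(np.arctan2(R[1,1],R[0,1])-p[2])%360)
crop('w8',200,80,460,300,3,'c17')
E
```

```text
time_s: 10.48
tcp_pos: [0.4931, 0.082, 0.1749]
ee_rot: [[-0.42, -0.908, -0.003], [-0.908, 0.42, -0.001], [0.002, 0.002, -1.0]]
wrist_force: [0.1, 1.1, 0.5]
gripper_width: 0.36
time_s: 11.48
tcp_pos: [0.4937, 0.0822, 0.1759]
ee_rot: [[0.417, -0.909, -0.001], [-0.909, -0.417, -0.0], [0.0, 0.001, -1.0]]
wrist_force: [-0.4, 0.6, 0.1]
gripper_width: 0.359
[0.49372268 0.08222881 0.17605856] [-0.0542957  -0.00056095] [ 2.80731258e+01  1.23481508e+01 -2.06806018e+01 -2.10988504e-03
 -5.69909870e+01 -3.43684225e+00] 0.3629856894330287 219.6023911968139
```

View pics/c17.png

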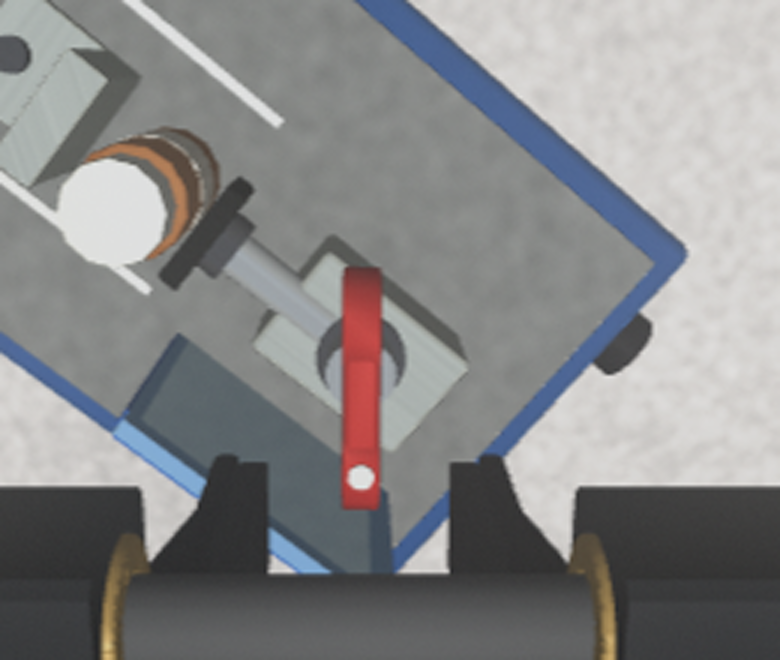

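```bash
python3 - <<'E'
from fit import *
c=load('w8'); s=r.sense();R=s['ee_rot']; C=lambda u,v:(u/3+200,v/3+80)
for a,b in(((344,385),(269,508)),):
  e=[R.T@(atz(c,*C(362,v),.119)-s['tcp_pos']) for v in b]; print(e,(e[0]+e[1])/2)
print(R.T@(np.array([.4929,.0819,0.088])-s['tcp_pos']),proj(c,s['tcp_pos']))
E
```

```text
[array([0.03075428, 0.00107704, 0.05705863]), array([-0.02706671,  0.00116546,  0.05705924])] [0.00184379 0.00112125 0.05705894]
[-4.31422465e-05  8.54414328e-04  8.80588641e-02] [319.10984739 248.04166818]
```

```bash
python3 -m crank '[{"delta_rot":[0,0,0],"linear":[0.0007,0,0.02],"gripper":36},{"delta_rot":[0,0,0],"linear":[0,0,0.02],"gripper":36},{"delta_rot":[0,0,0],"linear":[0,0,0.015],"gripper":36},{"delta_rot":[0,0,0],"linear":[0,0,0],"gripper":36},{"delta_rot":[0,0,0],"linear":[0,0,0],"gripper":36}]'
python3 - <<'E'
from fit import *
c=snap('wrist','w9'); s=r.sense(); print(s['tcp_pos'],s['wrist_force'],s['moment'])
crop('w9',200,80,460,300,3,'c18')
E
```

```text
time_s: 12.15
tcp_pos: [0.4946, 0.0818, 0.1219]
ee_rot: [[0.418, -0.909, 0.001], [-0.909, -0.418, 0.0], [0.0, -0.001, -1.0]]
wrist_force: [-0.2, -0.4, -0.5]
gripper_width: 0.356
[0.49466425 0.08188166 0.12201656] [-0.18222885  0.50094082  0.61235201] [-0.06209991  0.12395542  0.05877801]
```

View pics/c18.png

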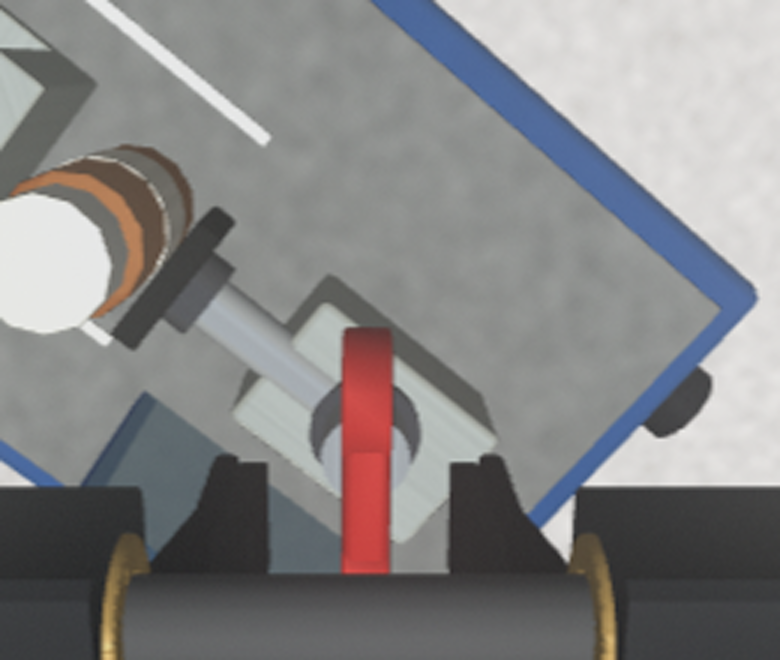

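```bash
python3 -m crank '[{"delta_rot":[0,0,0],"linear":[0,0.001,0.014],"gripper":36},{"delta_rot":[0,0,0],"linear":[0,0,0.014],"gripper":36},{"delta_rot":[0,0,0],"linear":[0,0,0.006],"gripper":36},{"delta_rot":[0,0,0],"linear":[0,0,0],"gripper":36},{"delta_rot":[0,0,0],"linear":[0,0,0],"gripper":36}]'
python3 - <<'E'
from fit import *
c=snap('wrist','w10'); s=r.sense(); print(s['tcp_pos'],s['wrist_force'],s['moment'])
crop('w10',200,80,460,300,3,'c19')
E
```

```text
time_s: 12.82
tcp_pos: [0.4935, 0.0813, 0.0874]
ee_rot: [[0.418, -0.908, 0.0], [-0.908, -0.418, 0.0], [0.0, -0.0, -1.0]]
wrist_force: [0.5, -1.4, -0.1]
gripper_width: 0.362
[0.49351775 0.08134602 0.08753599] [0.0670068  0.14380945 0.48067734] [-0.01763169  0.07283453 -0.00260905]
```

View pics/c19.png

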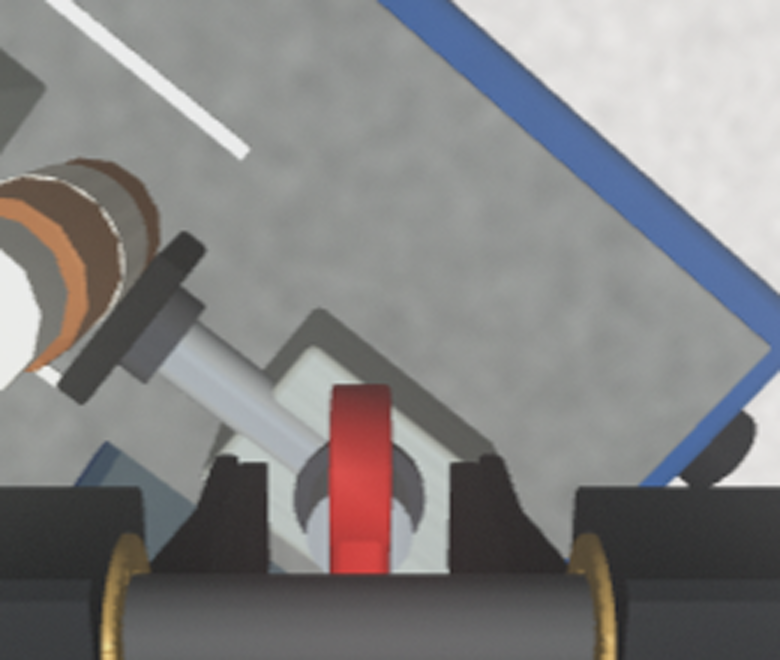

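```bash
python3 -m crank '[{"delta_rot":[0,0,0],"linear":[0,0,0],"gripper":20},{"delta_rot":[0,0,0],"linear":[0,0,0],"gripper":8},{"delta_rot":[0,0,0],"linear":[0,0,0],"gripper":2},{"delta_rot":[0,0,0],"linear":[0,0,0],"gripper":2},{"delta_rot":[0,0,0],"linear":[0,0,0],"gripper":2}]'
python3 - <<'E'
from fit import *
s=r.sense(); print(s['tcp_pos'],s['wrist_force'],s['moment'],s['gripper_width']*87)
E
```

```text
time_s: 13.5
tcp_pos: [0.4934, 0.0813, 0.0874]
ee_rot: [[0.418, -0.909, 0.001], [-0.909, -0.418, 0.0], [0.0, -0.001, -1.0]]
wrist_force: [-0.2, -0.2, 1.5]
gripper_width: 0.187
[0.49339748 0.08132904 0.08743344] [-0.21274263 -0.24190526  1.50675202] [ 0.07067702  0.14908116 -0.04041848] 16.228250512305927
```

```bash
python3 -m crank '[{"delta_rot":[0,0,0],"linear":[0,0,0],"gripper":2},{"delta_rot":[0,0,0],"linear":[0,0,0],"gripper":2},{"delta_rot":[0,0,0],"linear":[0,0,0],"gripper":2},{"delta_rot":[0,0,0],"linear":[0,0,0],"gripper":2}]'
python3 - <<'E'
from fit import *
s=r.sense(); print(s['tcp_pos'],s['wrist_force'],s['moment'],s['gripper_width']*87)
E
```

```text
time_s: 14.0
tcp_pos: [0.4934, 0.0813, 0.0874]
ee_rot: [[0.418, -0.908, 0.001], [-0.908, -0.418, 0.0], [0.0, -0.001, -1.0]]
wrist_force: [0.3, -0.2, 2.7]
gripper_width: 0.187
[0.49339871 0.08130528 0.08742066] [ 0.31515804 -0.16278957  2.68075237] [ 0.13780904  0.15222671 -0.03125303] 16.290821744802205
```

```bash
python3 - <<'E'
from fit import *
c=snap('wrist','w11'); snap('scene','s11')
crop('w11',250,180,390,300,5.5,'c20'); crop('s11',285,120,355,190,8,'c21')
E
```

```text
(no output)
```

View pics/c20.png

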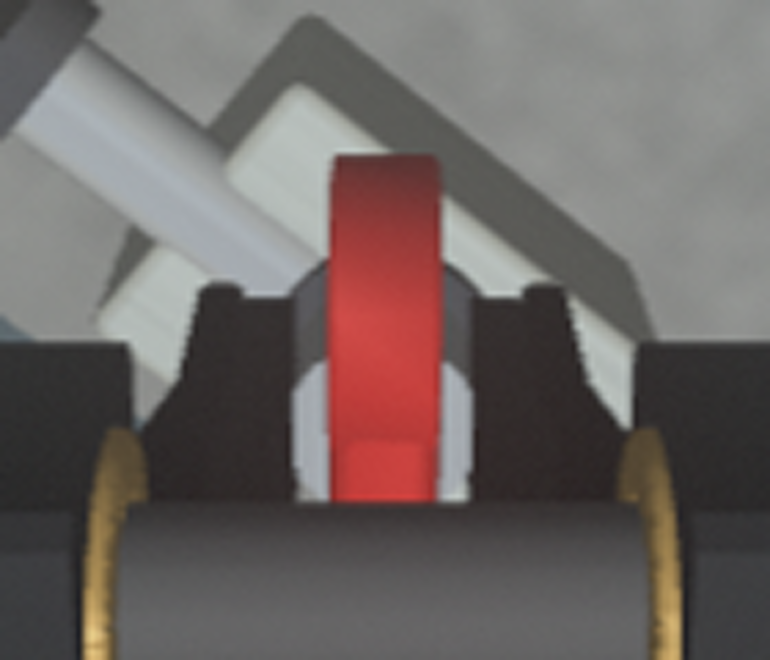

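View pics/c21.png

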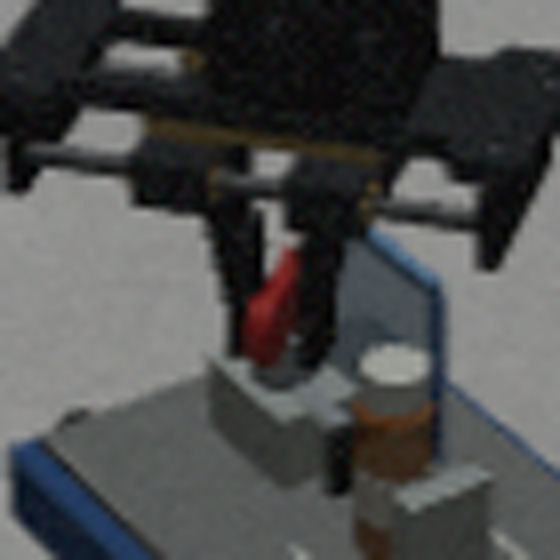

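The fingers have closed on the grey 16 mm shaft under the blade. I'll open, go up about 9 mm and grip again.

```bash
python3 -m crank '[{"delta_rot":[0,0,0],"linear":[0,0,0],"gripper":28},{"delta_rot":[0,0,0],"linear":[0,0,0],"gripper":28},{"delta_rot":[0,0,0],"linear":[0,0,-0.009],"gripper":28},{"delta_rot":[0,0,0],"linear":[0,0,0],"gripper":28},{"delta_rot":[0,0,0],"linear":[0,0,0],"gripper":10},{"delta_rot":[0,0,0],"linear":[0,0,0],"gripper":0},{"delta_rot":[0,0,0],"linear":[0,0,0],"gripper":0},{"delta_rot":[0,0,0],"linear":[0,0,0],"gripper":0},{"delta_rot":[0,0,0],"linear":[0,0,0],"gripper":0},{"delta_rot":[0,0,0],"linear":[0,0,0],"gripper":0}]'
python3 - <<'E'
from fit import *
s=r.sense(); print(s['tcp_pos'],s['wrist_force'],s['moment'],s['gripper_width']*87)
E
```

```text
time_s: 15.35
tcp_pos: [0.4933, 0.0813, 0.0961]
ee_rot: [[0.418, -0.909, 0.0], [-0.909, -0.418, 0.0], [-0.0, -0.0, -1.0]]
wrist_force: [1.5, -0.4, -1.4]
gripper_width: 0.098
[0.49332334 0.08131334 0.09613943] [ 1.46116573 -0.43249458 -1.41840607] [ 0.11508715 -0.35657944 -0.19644436] 8.501386139648641
```

```bash
python3 -m crank '[{"delta_rot":[0,0,0.06],"linear":[0,0,0],"gripper":0},{"delta_rot":[0,0,0.06],"linear":[0,0,0],"gripper":0},{"delta_rot":[0,0,0.06],"linear":[0,0,0],"gripper":0},{"delta_rot":[0,0,0.06],"linear":[0,0,0],"gripper":0},{"delta_rot":[0,0,0.06],"linear":[0,0,0],"gripper":0}]'
cat > st.py <<'E'
from fit import *
for i in range(1):
    s=r.sense();R=s['ee_rot'];p=np.load('p3.npy'); a=np.degrees(np.arctan2(R[1,1],R[0,1])-p[2])%360
    print('t',round(s['time_s'],2),'tcp',np.round(s['tcp_pos'],4),'F',np.round(s['wrist_force'],1),'M',np.round(s['moment'],3),'w',round(s['gripper_width']*87,1),'angle wing',round(np.radians(220-a),3))
E
python3 st.py
```

```text
time_s: 15.98
tcp_pos: [0.4932, 0.0813, 0.0961]
ee_rot: [[0.13, -0.991, -0.0], [-0.991, -0.13, -0.0], [0.0, 0.0, -1.0]]
wrist_force: [1.0, -0.1, -2.1]
gripper_width: 0.105
t 15.97 tcp [0.4932 0.0813 0.0961] F [ 1.  -0.1 -2.1] M [ 0.166 -0.222  0.195] w 9.1 angle wing 0.306
```

```bash
python3 -m crank '[{"delta_rot":[0,0,0.07],"linear":[0,0,0],"gripper":0},{"delta_rot":[0,0,0.07],"linear":[0,0,0],"gripper":0},{"delta_rot":[0,0,0.07],"linear":[0,0,0],"gripper":0},{"delta_rot":[0,0,0.07],"linear":[0,0,0],"gripper":0},{"delta_rot":[0,0,0.07],"linear":[0,0,0],"gripper":0}]'; python3 st.py
python3 -m crank '[{"delta_rot":[0,0,0.05],"linear":[0,0,0],"gripper":0},{"delta_rot":[0,0,0.05],"linear":[0,0,0],"gripper":0},{"delta_rot":[0,0,0.05],"linear":[0,0,0],"gripper":0},{"delta_rot":[0,0,0.05],"linear":[0,0,0],"gripper":0},{"delta_rot":[0,0,0.05],"linear":[0,0,0],"gripper":0}]'; python3 st.py
```

```text
time_s: 16.6
tcp_pos: [0.4929, 0.0813, 0.0961]
ee_rot: [[-0.218, -0.976, -0.0], [-0.976, 0.218, -0.0], [0.0, 0.0, -1.0]]
wrist_force: [1.3, 1.5, -1.7]
gripper_width: 0.102
t 16.6 tcp [0.4929 0.0813 0.0961] F [ 1.3  1.5 -1.7] M [ 0.314 -0.003  0.211] w 8.9 angle wing 0.657
time_s: 17.23
tcp_pos: [0.4928, 0.0813, 0.0961]
ee_rot: [[-0.452, -0.892, -0.001], [-0.892, 0.452, -0.0], [0.001, 0.001, -1.0]]
wrist_force: [-0.5, 1.1, -1.1]
gripper_width: 0.102
t 17.23 tcp [0.4928 0.0813 0.0961] F [-0.5  1.1 -1.1] M [0.475 0.083 0.189] w 8.9 angle wing 0.906
```

```bash
python3 -m crank '[{"delta_rot":[0,0,0.05],"linear":[0,0,0],"gripper":0},{"delta_rot":[0,0,0.05],"linear":[0,0,0],"gripper":0},{"delta_rot":[0,0,0.05],"linear":[0,0,0],"gripper":0},{"delta_rot":[0,0,0.03],"linear":[0,0,0],"gripper":0},{"delta_rot":[0,0,0],"linear":[0,0,0],"gripper":0}]'; python3 st.py
python3 - <<'E'
from fit import *
snap('wrist','w12');snap('scene','s12');crop('s12',295,130,375,210,7,'c22')
E
```

```text
time_s: 17.85
tcp_pos: [0.4927, 0.0814, 0.0961]
ee_rot: [[-0.604, -0.797, -0.001], [-0.797, 0.604, 0.0], [0.001, 0.001, -1.0]]
wrist_force: [-1.6, 2.7, 0.5]
gripper_width: 0.104
t 17.85 tcp [0.4927 0.0814 0.0961] F [-1.6  2.7  0.5] M [0.812 0.513 0.116] w 9.1 angle wing 1.085
```

View pics/c22.png

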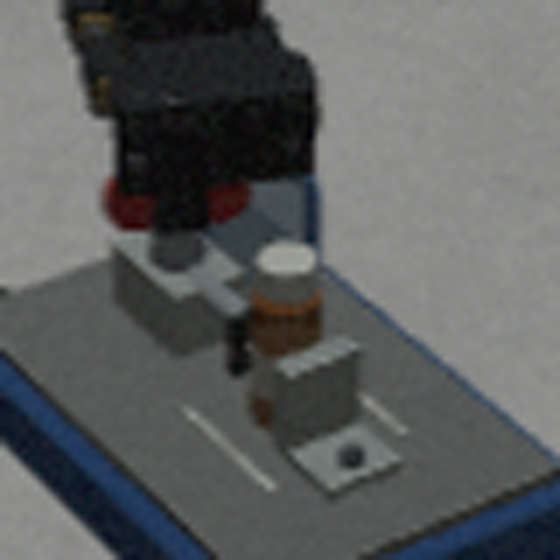

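View pics/w12.png

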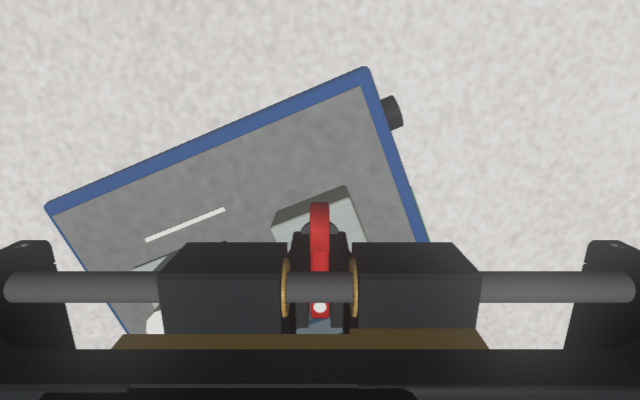

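```bash
for i in 1 2; do :; done
python3 -m crank '[{"delta_rot":[0,0,0.025],"linear":[0,0,0],"gripper":0},{"delta_rot":[0,0,0.025],"linear":[0,0,0],"gripper":0}]' >/dev/null; python3 st.py
python3 -m crank '[{"delta_rot":[0,0,0.025],"linear":[0,0,0],"gripper":0},{"delta_rot":[0,0,0.025],"linear":[0,0,0],"gripper":0}]' >/dev/null; python3 st.py
python3 -m crank '[{"delta_rot":[0,0,0.025],"linear":[0,0,0],"gripper":0}]' >/dev/null; python3 st.py
python3 -m crank '[{"delta_rot":[0,0,0.025],"linear":[0,0,0],"gripper":0}]' >/dev/null; python3 st.py
```

```text
t 18.2 tcp [0.4927 0.0813 0.0961] F [-3.5  4.2  0.3] M [1.33  1.017 0.165] w 8.8 angle wing 1.137
t 18.45 tcp [0.4927 0.0814 0.0961] F [-3.6  4.8  0.9] M [1.385 1.043 0.219] w 9.0 angle wing 1.187
t 18.57 tcp [0.4927 0.0814 0.0961] F [-2.9  4.6  1.8] M [1.405 1.093 0.212] w 8.7 angle wing 1.212
t 18.7 tcp [0.4927 0.0814 0.0961] F [-3.3  3.9  1.6] M [1.416 1.152 0.196] w 8.6 angle wing 1.237
```

```bash

python3 -m crank '[{"delta_rot":[0,0,0.025],"linear":[0,0,0],"gripper":0}]' >/dev/null; python3 st.py
python3 -m crank '[{"delta_rot":[0,0,0.025],"linear":[0,0,0],"gripper":0}]' >/dev/null; python3 st.py
python3 -m crank '[{"delta_rot":[0,0,0.025],"linear":[0,0,0],"gripper":0}]' >/dev/null; python3 st.py
python3 -m crank '[{"delta_rot":[0,0,0.025],"linear":[0,0,0],"gripper":0}]' >/dev/null; python3 st.py
```

```text
t 18.82 tcp [0.4927 0.0814 0.0961] F [-3.6  3.9  1.7] M [1.444 1.129 0.229] w 8.8 angle wing 1.262
t 18.95 tcp [0.4927 0.0814 0.0962] F [-3.9  4.6  1.8] M [1.434 1.11  0.197] w 9.2 angle wing 1.287
t 19.07 tcp [0.4926 0.0814 0.0962] F [-3.5  4.   1.3] M [1.455 1.167 0.281] w 9.2 angle wing 1.312
t 19.2 tcp [0.4926 0.0814 0.0961] F [-4.9  4.1  0.5] M [1.524 1.144 0.309] w 8.6 angle wing 1.337
```

```bash

python3 -m crank '[{"delta_rot":[0,0,0.012],"linear":[0,0,0],"gripper":0}]' >/dev/null; python3 st.py
python3 -m crank '[{"delta_rot":[0,0,0.012],"linear":[0,0,0],"gripper":0}]' >/dev/null; python3 st.py
python3 -m crank '[{"delta_rot":[0,0,0.012],"linear":[0,0,0],"gripper":0}]' >/dev/null; python3 st.py
```

```text
t 19.32 tcp [0.4926 0.0814 0.0961] F [-3.7  4.4  0.5] M [1.452 1.16  0.222] w 9.1 angle wing 1.349
t 19.45 tcp [0.4926 0.0815 0.0962] F [-4.4  4.4  1.1] M [1.52  1.147 0.225] w 8.6 angle wing 1.361
t 19.57 tcp [0.4926 0.0815 0.0961] F [-4.4  5.4  1.1] M [1.534 1.165 0.338] w 8.9 angle wing 1.373
```

```bash

python3 -m crank '[{"delta_rot":[0,0,0.012],"linear":[0,0,0],"gripper":0}]' >/dev/null; python3 st.py
python3 -m crank '[{"delta_rot":[0,0,0.012],"linear":[0,0,0],"gripper":0}]' >/dev/null; python3 st.py
python3 -m crank '[{"delta_rot":[0,0,0.012],"linear":[0,0,0],"gripper":0}]' >/dev/null; python3 st.py
python3 -m crank '[{"delta_rot":[0,0,0.012],"linear":[0,0,0],"gripper":0}]' >/dev/null; python3 st.py
python3 -m crank '[{"delta_rot":[0,0,0.012],"linear":[0,0,0],"gripper":0}]' >/dev/null; python3 st.py
python3 - <<'E'
from fit import *
snap('wrist','w13');crop('w13',270,180,370,330,4,'c23');snap('scene','s13')
E
```

```text
t 19.7 tcp [0.4926 0.0815 0.0961] F [-3.3  4.8  0.8] M [1.532 1.182 0.274] w 8.6 angle wing 1.385
t 19.82 tcp [0.4926 0.0815 0.0961] F [-3.4  5.2  1.5] M [1.552 1.163 0.29 ] w 9.0 angle wing 1.397
t 19.95 tcp [0.4926 0.0815 0.0961] F [-3.4  5.3  1.7] M [1.517 1.167 0.273] w 8.8 angle wing 1.409
t 20.07 tcp [0.4926 0.0815 0.0961] F [-4.4  6.2  2.2] M [1.556 1.205 0.326] w 8.3 angle wing 1.421
t 20.2 tcp [0.4926 0.0815 0.0961] F [-4.1  4.3  1.3] M [1.627 1.18  0.32 ] w 8.7 angle wing 1.433
```

View pics/c23.png

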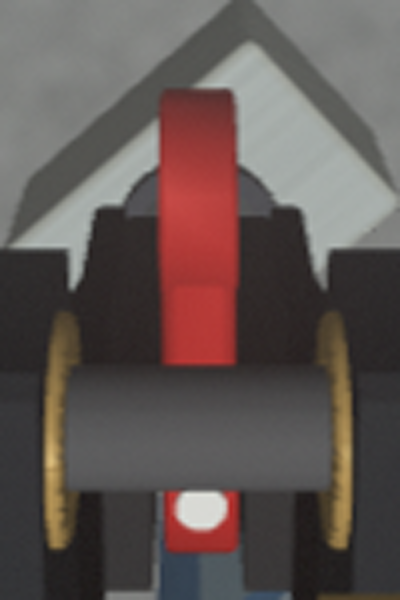

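```bash
python3 -m crank '[{"delta_rot":[0,0,0.012],"linear":[0,0,0],"gripper":0},{"delta_rot":[0,0,0],"linear":[0,0,0],"gripper":0}]'; python3 st.py
python3 -m crank '[{"delta_rot":[0,0,0],"linear":[0,0,0],"gripper":20},{"delta_rot":[0,0,0],"linear":[0,0,0],"gripper":34},{"delta_rot":[0,0,0],"linear":[0,0,0],"gripper":34},{"delta_rot":[0,0,0],"linear":[0,0,0],"gripper":34},{"delta_rot":[0,0,0],"linear":[0,0,-0.01],"gripper":34},{"delta_rot":[0,0,0],"linear":[0,0,-0.03],"gripper":34},{"delta_rot":[0,0,0],"linear":[0,0,-0.05],"gripper":34},{"delta_rot":[0,0,0],"linear":[0,0,0],"gripper":34},{"delta_rot":[0,0,0],"linear":[0,0,0],"gripper":34}]'; python3 st.py
python3 - <<'E'
from fit import *
snap('wrist','w14');snap('scene','s14');crop('s14',285,120,385,215,6.5,'c24')
E
```

```text
time_s: 20.55
tcp_pos: [0.4926, 0.0815, 0.0961]
ee_rot: [[-0.845, -0.534, -0.001], [-0.534, 0.845, 0.0], [0.001, 0.001, -1.0]]
wrist_force: [-3.7, 5.0, 1.1]
gripper_width: 0.103
t 20.55 tcp [0.4926 0.0815 0.0961] F [-3.7  5.   1.1] M [1.517 1.159 0.244] w 9.0 angle wing 1.444
time_s: 21.68
tcp_pos: [0.4928, 0.0812, 0.1864]
ee_rot: [[-0.845, -0.534, 0.0], [-0.534, 0.845, 0.001], [-0.0, 0.0, -1.0]]
wrist_force: [-0.1, 0.2, -0.4]
gripper_width: 0.34
t 21.68 tcp [0.4928 0.0812 0.1864] F [-0.1  0.2 -0.4] M [-0.003  0.067  0.017] w 29.6 angle wing 1.444
```

View pics/c24.png

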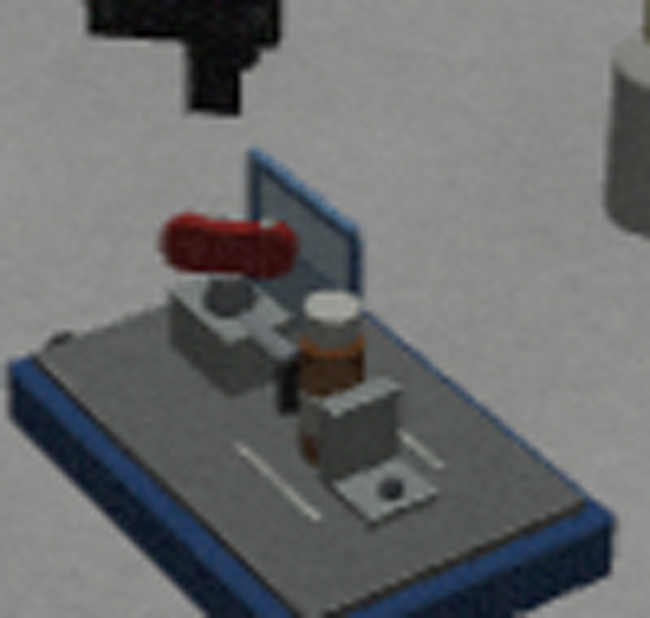

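View pics/w14.png

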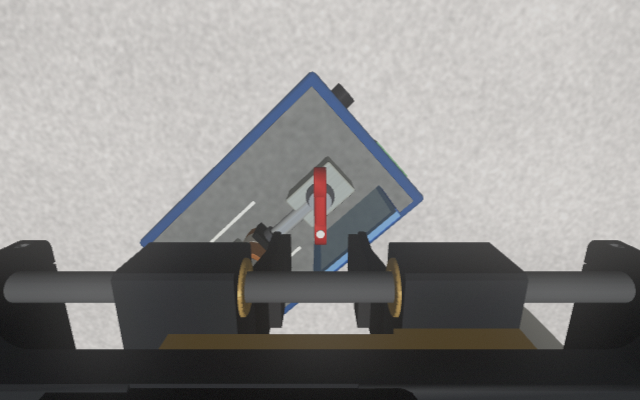

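```bash
python3 -m crank '[{"delta_rot":[0,0,0.164],"linear":[0,0,0],"gripper":34},{"delta_rot":[0,0,0.164],"linear":[0,0,0],"gripper":34},{"delta_rot":[0,0,0.164],"linear":[0,0,0],"gripper":34},{"delta_rot":[0,0,0.164],"linear":[0,0,0],"gripper":34},{"delta_rot":[0,0,0.164],"linear":[0,0,0],"gripper":34},{"delta_rot":[0,0,0],"linear":[-0.034,0,-0.01],"gripper":50},{"delta_rot":[0,0,0],"linear":[-0.034,0,0],"gripper":60},{"delta_rot":[0,0,0],"linear":[0,0,0],"gripper":60},{"delta_rot":[0,0,0],"linear":[0,0,0],"gripper":60},{"delta_rot":[0,0,0],"linear":[0,0,0],"gripper":60}]' >/dev/null; python3 st.py
python3 - <<'E'
from fit import *
snap('wrist','w15');crop('w15',265,70,385,150,6.5,'c25');crop('w15',280,165,360,260,6.2,'c26')
E
```

```text
t 23.02 tcp [0.5581 0.064  0.1958] F [0.9 0.  0.8] M [-0.124 -0.063  0.026] w 52.0 angle wing 2.263
```

View pics/c25.png

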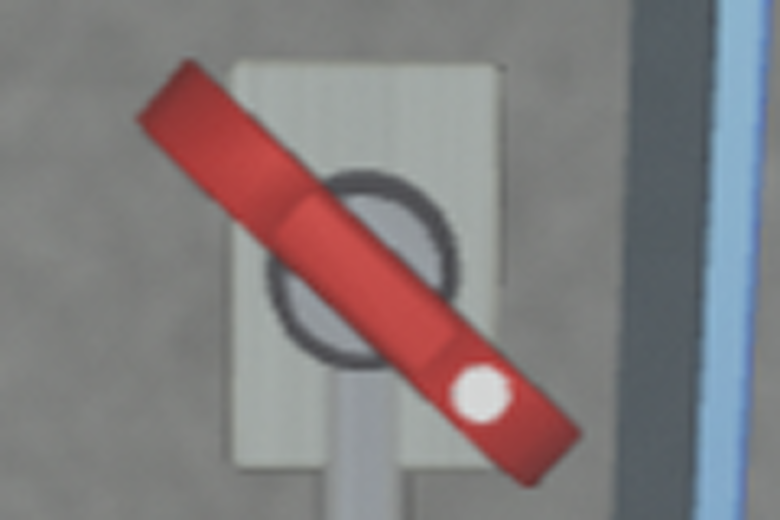

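View pics/c26.png

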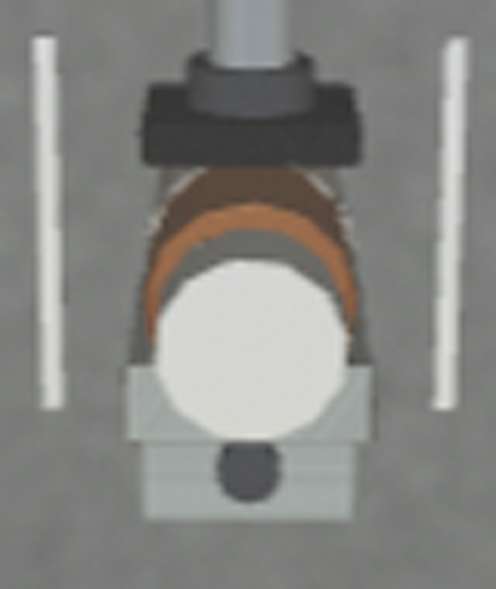

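```bash
python3 - <<'E'
from fit import *
c=load('w15'); A=lambda p:np.array(p)/6.5+[265,70]; B=lambda p:np.array(p)/6.2+[280,165]
obs=[(A((232,63)),(-.08,-.017),.077),(A((498,64)),(-.08,.017),.077),(A((233,468)),(-.03,-.017),.077),(A((497,468)),(-.03,.017),.077)]
f=lambda p:np.concatenate([proj(c,W(p,q,z))-o for o,q,z in obs])
p=least_squares(f,[.547,.067,-.26]).x; print(p,f(p).round(1))
L=lambda uv,z:local(p,atz(c,*uv,z))
a=L(A((162,90)),.119);b=L(A((555,459)),.119); d=b-a; print('wing deg',np.degrees(np.arctan2(d[1],d[0])),np.radians(130-np.degrees(np.arctan2(d[1],d[0]))))
print('pad',L(B((143,163)),.086),L(B((360,163)),.086),'stop',L(B((128,366)),.087),L(B((371,366)),.087),'cap',L(B((252,349)),.12))
c0=load('scene0');c1=load('s14')
d=cv2.absdiff(c0['img'],c1['img']).max(2)
for n,(x0,y0,x1,y1) in dict(reagent=(285,235,325,300),beaker=(135,270,175,315),wash=(375,95,402,158)).items(): print(n,np.percentile(d[y0:y1,x0:x1],99))
E
```

```text
[ 0.54660291  0.06932438 -0.25467857] [-0.9 -0.5  1.  -0.6 -0.1  0.6  0.   0.6]
wing deg 47.66772576146251 1.4369692661173863
pad [ 0.00959803 -0.01517806] [0.00960858 0.01424674] stop [ 0.0385073  -0.01760697] [0.03851728 0.01615264] cap [ 0.02402774 -0.00051848]
reagent 11.0
beaker 8.0
wash 9.0
```

```bash
python3 -c "
from station import workorder
print(workorder.finish_job())"
```

```text
the job is handed in; nothing more can be done
None
```

The vial is standing in the clamp, let go and tightened to about 14 N, and I handed the job in. There is no direct reading of the clamp force, so that figure is an estimate, and no verdict is reported.

**What I did:** I picked up the larger amber vial, stood it at shaker x ≈ 15.5 mm and released it. I then gripped the red blade and turned it clockwise to about 1.44 rad, let go and lifted clear. My first close on the knob caught the shaft under the blade. I opened, went up 9 mm and gripped the blade itself before any turning.

**Last checks:**
- **Clamp force:** the pad face stands at 9.6 mm in the picture, which puts first pinch at about 1.20 rad. With the knob at 1.44 rad that gives about 14 N. The turning moment rose from about 0.205 to 0.32 N m, which points to 13–14 N. Single moment readings scattered by about 0.04 N m (5 N).
- **Vial:** cap at x ≈ 24.0 mm, y ≈ -0.5 mm, and it looks upright on the platform.
- **Stop:** the camera put its face at 38.2–38.5 mm, slightly past the stated 38 mm limit. The last shaker fit turned about 0.4° from the earlier ones. Both are within the camera's error.
- **Surroundings:** the reagent bottle, wash bottle and beaker show no change in the scene pictures. The fingers were above everything, with wrist force near zero, when I handed in at about 23 s.

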